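Clamp a handle blank in the dead-man holding jig

TASK

Take the pale birch handle blank with the blue end out of the dark rack and slide it, foot first, all the way down into the jig's metal sleeve. Then flip the red safety catch up until it stands upright or beyond, and after that pull the jig's black lever bar towards the robot as far as it goes, so that the orange pad presses on the blank, and finish there still holding the lever with the fingers. Leave the other tools and wood pieces where they are.

Things in the scene. Friction and masses are not known exactly. Their poses are not given: they have to be found in the camera images.
- jig: wooden base board 160 x 360 x 20 mm screwed to the bench, carrying the whole holding jig (sleeve, lever, catch, pad). Its origin is on the bench top (z = 0); x points from its front (the robot side) to its back, y to the left as seen from the front. The board spans x -80..80 and y -190..170 mm. Only its position and yaw change between runs
- sleeve_mouth (a point): centre of the mouth of the sleeve, an aluminium block 60 x 60 mm whose top is 75 mm above the bench, with an upright round hole 30 mm wide and 50 mm deep (mouth chamfered 3 mm). At x 0, y -150 mm of the jig. The orange pad's open face is 30 mm to the +y side of the hole's centre line, 90 to 115 mm above the bench
- blank: the pale birch handle blank, a round rod 28 mm in diameter, 160 mm long, about 70 g, blue at its top end, foot chamfered 3 mm; origin at the centre of its foot, z along it to the blue end. It starts upright in one of the rack's three holes, foot 10 mm above the bench; fully home in the sleeve its foot is 25 mm above the bench
- rack: fixed dark wood rack block 230 x 60 x 40 mm (long side along its x) with three holes 31 mm wide and 30 mm deep in a row along x, 75 mm apart, the middle one at the block's centre; origin on the bench under the centre
- walnut_rod: dark brown rod 28 mm in diameter, 120 mm long, standing in another hole of the rack; leave it. Origin at its foot
- awl: awl with orange handle 28 mm in diameter, 142 mm high over its steel tip, standing in another hole of the rack; leave it. Origin at its foot
- catch (a joint): angle (rad) of the red safety catch about a hinge along the jig's x: 0 to 0.06 lying level, as it starts; 1.57 upright; 1.9 its stop, leaning outwards. A stiff hinge (0.05 Nm of friction): it stays where it is left. While level, its blade, 8 mm thick and 24 mm high, stands in front of the left end of the lever bar and blocks it after about 0.1 rad
- catch_hinge (a point): point on the catch's hinge axis, 170 mm above the bench, at x -22, y 140 mm of the jig (straight left of catch_rod when the catch lies level). The blade runs from here 105 mm towards the jig's -y when level, in the plane x = 8 mm of the jig, and swings up and over to the +y side
- catch_rod (a point): middle of the free part of the red round rod that is the catch's finger piece: 12 mm in diameter, standing out 46 mm from the blade to the front (-x of the jig), parallel to the hinge; 80 mm from the hinge axis
- lever: the lever: two flat steel side arms, inner faces 112 mm apart, joined on top by the black bar. Origin in the middle of its hinge axis (along the jig's y), 50 mm above the bench, at x 30, y 0 mm of the jig; its z runs along the arms to the bar. It starts upright and tilts to the front (bar towards the jig's -x) up to a hard stop at 0.7 rad; a spring returns it upright when let go
- lever_bar (a point): middle of the black round bar of the lever, 18 mm in diameter, along the jig's y; 120 mm from the hinge axis, 170 mm above the bench when upright. Below the bar it is open between the arms down to 75 mm above the bench. Pulling the bar takes about 4 N at first and 10 N at the stop
- pad: orange pressure pad 28 x 7 x 24 mm, moved by the lever along the jig's -y towards the blank (40 mm per rad); origin at its centre. It meets the blank when the lever stands at about 0.43 rad and is then pressed on it by a spring, with about 10 N at the lever's stop
- wax_tin: round green tin, 64 mm in diameter, 60 mm high; leave it
- offcut: pale wood block 70 x 60 x 50 mm; leave it
- gouge: hand gouge lying on the bench; leave it
- mallet: wooden mallet lying on the bench left of the jig; leave it
- wedge: brown wood wedge 100 x 35 x 18 mm lying on the bench; leave it

How it is judged:
By the outcome, as a careful person would: the job done as asked, in the order asked, and still so for the second after the job is handed in, while the arm keeps its last pose, push and grip.
It also fails if it takes over 72 s, if anything falls off the work surface, if the arm or the gripper's body presses on something with over 40 N, if the wrist force passes 120 N, or if a joint passes its speed limit or range.

ROBOT

A 7-joint arm with a two-finger parallel gripper is mounted at the origin on the work surface. World frame = base frame: x ahead of the robot, y to its left, z up, the work surface at z = 0. Lengths are in mm, angles in rad, forces in N, time in s.
With the tool pointing down it reaches from about 350 to 900 mm from the base axis. Payload 7.2 kg.
Tool frame: the origin (TCP) lies midway between the tips of the shut fingers; the grasp point (between the pads) lies 19 mm behind it (arm.grip_point_offset is the distance from the TCP to the grasp point, in mm); z points along the fingers, y is the line along which they close (so a half turn about z gives the same grasp; the last joint's range is limited). The gripper opens to 88 mm and grips with 3 to 60 N. Pads are 20 mm wide; open, the fingers measure 115 mm over their backs; the gripper's body (75 mm by 178 mm) begins 61 mm behind the grasp point.
Start: joints at [-1.283, 0.411, -0.013, 1.596, 0.006, 1.134, -0.082], TCP at [217.722, 585.855, 222.653] pointing down, gripper open.
Joint ranges: [-2.95, 2.95], [-0.29, 1.99], [-1.47, 1.44], [0.14, 2.54], [-1.03, 4.17], [0.13, 1.85], [-2.86, 2.86]. Speed limits (rad/s): [2.39, 2.39, 3.01, 3.01, 3.14, 3.14, 3.14].

INTERFACE

Orientations are given as a unit quaternion [x, y, z, w].
In Python, from cell import arm, observe, vision, ticket, recognise, trace gives the robot as it stands. Calls block until the motion is done:
- arm.goto(position, orientation): joint-space move of the TCP to a pose.
- arm.move_l(position, orientation=None, rate=150): straight line of the TCP; orientation=None keeps the orientation; rate is the mean speed in mm/s.
- arm.move_joints(angles): joint-space move.
- arm.let_go() and arm.gripper_close(force=None): open the fingers fully, or close them until they stop; force is the grip in N (None keeps the last).
- arm.pause(seconds).
- arm.solve_ik(position, orientation): joint angles nearest the present ones, or None.
- observe(): the state.
- vision.grab_frame(name): name is "scene" or "side" or "wrist"; returns a dict with "frame" (384x512x3 uint8, blue, green, red), "z_map" (384x512 float32, mm along the optical axis (not along the pixel's ray), 0 where there is no reading), "intrinsics" (3x3 intrinsics, pixels), "dist_coeffs" ([k1, k2, p1, p2, k3] as OpenCV has them; the pictures are not rectified), "R" (3x3) and "t" (3): a world point X has camera coordinates R X + t. Camera axes: x right, y down, z forward; pixel columns grow to the right and rows downward; lengths in mm; the calibration is good to about 2 mm. A picture is of the moment at which its call begins.
A pose or a line that the arm cannot do raises arm.PlanningError and nothing moves.
- ticket.hand_in(): hands the job in; it is judged then, once.
Trained networks look in the newest picture that a camera, given by its name, has taken for a name from the list of things; names that differ only in an ending like _2 or _b are one class to them, and where a whole thing is asked for, a point or a joint stands for the part that bears it (a point fixed in the world has none). Each returns a list of dicts, best first, with "conf" (0 to 1); they miss things now and then, are a little off and sometimes report something else, mostly with a low value. They report only what shows in the picture. A call takes as long as a camera call.
- recognise(thing, camera): "extent" ([left, top, width, height] in pixels, round what is visible of it).
- trace(thing, camera): "mask" (384x512 bool, what is visible of it) and "extent" ([left, top, width, height] in pixels, round what is visible of it).
The state is a dict: "clock": time; "q": joint angles; "joint_vel": joint speeds; "tau": joint torques, N m; "tool_pos": TCP position; "tool_rot": TCP orientation; "contact_force": force on the tool from outside, world axes, zero at the start; "ft_torque": the same for the moment, N m; "gripper_width": finger opening in mm; "finger_force": force on a finger pad.
Only numpy, scipy, OpenCV 4.12 (cv2) and the standard library are available. Lean on these libraries where they do the work, as an engineer would, in place of code of your own. Each camera call takes 0.05 s, during which the arm holds its last target. There are 200 camera calls.

## Working session

There is one attempt and no reset: what is moved stays moved. The work goes in short steps, each a Python script; the robot and the scene stay as the last script left them, time stands still between calls to the robot, and variables do not carry over. Pictures are saved under pics/ and viewed, at most 10 in all, crops included, and the job is handed in when it is done.

```bash
mkdir -p pics; ls
cat > h.py <<'E'
import numpy as np, cv2
from cell import arm, observe, vision, ticket, recognise, trace
def pts(f,mask):
    """world points of the masked pixels"""
    v,u=np.nonzero(mask&(f["z_map"]>0))
    z=f["z_map"][v,u].astype(float)
    n=cv2.undistortPoints(np.stack([u,v],1).astype(np.float64)[:,None],np.array(f["intrinsics"],float),np.array(f["dist_coeffs"],float))[:,0]
    c=np.c_[n*z[:,None],z]
    return (c-np.array(f["t"]))@np.array(f["R"])
E
python3 - <<'E'
from h import *
ims=[]
for c in("scene","side"):
    f=vision.grab_frame(c); ims.append(f["frame"])
    R=np.array(f["R"]);print(c,"cam at",-R.T@np.array(f["t"]))
    for n in["jig","blank","rack","walnut_rod","awl","catch","lever","lever_bar","catch_rod","pad","mallet","wax_tin","offcut"]:
        r=trace(n,c)
        if r:
            p=pts(f,r[0]["mask"])
            print(n,round(r[0]["conf"],2),r[0]["extent"],len(p),np.percentile(p,[3,50,97],axis=0).round().tolist() if len(p) else None)
        else: print(n,None)
cv2.imwrite("pics/a.png",ims[0]);cv2.imwrite("pics/b.png",ims[1])
print(observe())
E
```

```text
cell.py
pics
scene cam at [1096.81029647 -513.05763264 1116.64784996]
jig 0.62 [239.7, 161.5, 101.6, 104.7] 4737 [[537.0, -87.0, 4.0], [644.0, 64.0, 24.0], [708.0, 255.0, 179.0]]
blank 0.49 [200.4, 254.5, 13.3, 32.5] 284 [[605.0, -291.0, 37.0], [624.0, -281.0, 125.0], [629.0, -262.0, 173.0]]
rack 0.92 [163.5, 237.5, 62.0, 58.1] 962 [[438.0, -311.0, 7.0], [574.0, -294.0, 39.0], [655.0, -250.0, 44.0]]
walnut_rod 0.57 [184.7, 244.6, 14.9, 22.3] 201 [[530.0, -293.0, 38.0], [549.0, -281.0, 98.0], [554.0, -261.0, 132.0]]
awl 0.56 [170.8, 231.2, 6.9, 22.3] 157 [[458.0, -294.0, 48.0], [474.0, -284.0, 103.0], [480.0, -272.0, 146.0]]
catch 0.64 [301.9, 159.5, 24.3, 19.4] 59 [[583.0, 137.0, 171.0], [613.0, 200.0, 182.0], [623.0, 231.0, 186.0]]
lever 0.78 [292.0, 179.7, 21.9, 45.7] 383 [[600.0, 37.0, 22.0], [650.0, 96.0, 171.0], [663.0, 211.0, 181.0]]
lever_bar 0.62 [289.9, 176.2, 27.4, 47.6] 351 [[636.0, 37.0, 63.0], [651.0, 90.0, 173.0], [663.0, 161.0, 181.0]]
catch_rod 0.51 [289.4, 180.3, 30.3, 47.2] 412 [[585.0, 37.0, 20.0], [649.0, 104.0, 162.0], [663.0, 224.0, 181.0]]
pad 0.39 [189.7, 190.
[... 1947 characters left out ...]
 array([-1.28321601,  0.41109432, -0.01265897,  1.59620067,  0.00559533,
        1.13430519, -0.08219596]), 'joint_vel': array([ 0.00241077,  0.00023798, -0.00191363, -0.0017805 ,  0.00099085,
       -0.00020916, -0.00078658]), 'tau': array([ 5.47388536e-04, -5.87729931e+01,  6.41219839e-01, -2.91381902e+01,
       -5.37241576e-02,  1.04287761e-02,  2.65702511e-05]), 'tool_pos': array([217.73413718, 585.84964592, 222.65697167]), 'tool_rot': array([1.76966323e-01, 9.84216907e-01, 1.32514898e-05, 7.40167278e-06]), 'contact_force': array([-0.10234206, -0.23755237, -0.58780579]), 'ft_torque': array([-0.05751336, -0.05831721, -0.03170165]), 'finger_force': 0.0, 'gripper_width': 87.64757291560798}
```

Run:
```python
import cv2,numpy as np
a=cv2.imread("pics/a.png")[130:330,140:400];b=cv2.imread("pics/b.png")[100:320,190:390]
a=cv2.resize(a,None,fx=1.5,fy=1.5,interpolation=3);b=cv2.resize(b,None,fx=2,fy=2,interpolation=3)
c=np.zeros((max(a.shape[0],b.shape[0]),a.shape[1]+b.shape[1],3),np.uint8)
c[:a.shape[0],:a.shape[1]]=a;c[:b.shape[0],a.shape[1]:]=b;print(c.shape);cv2.imwrite("pics/c.png",c)
```

```text
(440, 790, 3)
```

View pics/c.png

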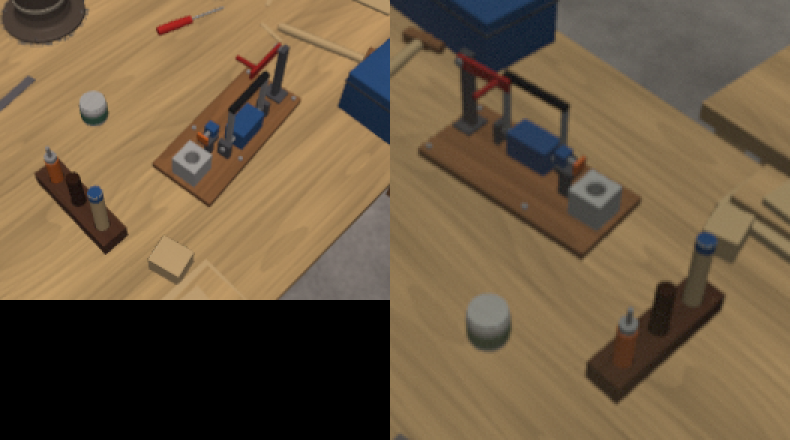

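```bash
cat >> h.py <<'E'
def down(a):
    """tool down, fingers closing along world azimuth a (rad)"""
    b=(a+np.pi/2)/2
    return [np.cos(b),np.sin(b),0.,0.]
E
python3 - <<'E'
from h import *
for a in(np.pi/2,-np.pi/2):
    print(a,arm.solve_ik([610,-170,400],down(a)))
q1=arm.solve_ik([610,-170,400],down(np.pi/2));q2=arm.solve_ik([610,-170,400],down(-np.pi/2))
a=min([(abs(q[6]),a) for q,a in((q1,np.pi/2),(q2,-np.pi/2)) if q is not None])[1]
arm.goto([610,-170,400],down(a))
f=vision.grab_frame("wrist");cv2.imwrite("pics/w1.png",f["frame"])
import pickle;pickle.dump(f,open("w1.pkl","wb"))
R=np.array(f["R"]);print("cam",-R.T@np.array(f["t"]),R[2])
for n in["blank","sleeve_mouth","jig","rack"]:
    for r in trace(n,"wrist")[:2]:
        p=pts(f,r["mask"]);print(n,r["conf"],r["extent"],np.percentile(p,[3,50,97],axis=0).round().tolist() if len(p) else 0)
P=pts(f,f["z_map"]>0)
for lo,hi in((165,180),(70,80)):
    s=P[(P[:,2]>lo)&(P[:,2]<hi)];print(lo,len(s),s.min(0) if len(s) else 0,s.max(0) if len(s) else 0)
s=observe();print(s["clock"],s["q"])
E
```

```text
1.5707963267948966 [-0.40794477  0.4450227   0.95047906  1.33131283 -0.35802487  1.54179732
  2.07497341]
-1.5707963267948966 [-0.41512463  0.44944173  0.96517785  1.33174622 -0.36540137  1.54376447
 -1.06018597]
cam [ 686.83780688 -169.02869189  560.54809566] [-2.76413057e-01 -8.62874585e-04 -9.61038541e-01]
blank 0.69 [313.2, 143.5, 38.5, 29.5] [[607.0, -287.0, 48.0], [622.0, -270.0, 166.0], [632.0, -263.0, 171.0]]
sleeve_mouth 0.92 [1.4, 82.6, 219.7, 118.5] [[543.0, -85.0, 17.0], [633.0, 62.0, 19.0], [706.0, 244.0, 177.0]]
sleeve_mouth 0.2 [397.2, 232.5, 17.1, 43.5] [[358.0, -482.0, 3.0], [407.0, -462.0, 16.0], [452.0, -444.0, 18.0]]
jig 0.84 [0.0, 83.4, 220.2, 118.7] [[542.0, -85.0, 16.0], [632.0, 63.0, 19.0], [706.0, 248.0, 177.0]]
rack 0.56 [301.3, 122.5, 38.0, 128.1] [[438.0, -306.0, 6.0], [563.0, -267.0, 38.0], [656.0, -248.0, 41.0]]
165 2200 [ 566.29365393 -291.36369575  165.00609603] [667.04879366 167.16157888 179.91742662]
70 2748 [ 417.31750591 -626.67035435   70.03118424] [703.12604259 226.45513199  79.98726378]
4.7 [-0.41549498  0.4495002   0.96497747  1.33177267 -0.36537965  1.54380644
 -1.0601822 ]
```

View pics/w1.png

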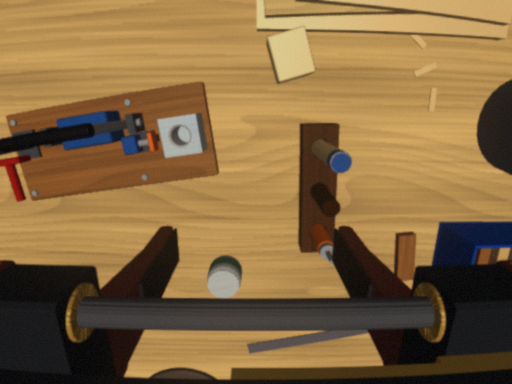

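```bash
cat >> h.py <<'E'
def sel(f,lo,hi,x,y,m=None):
    k=f["z_map"]>0
    if m is not None:k&=m
    P=pts(f,k)
    return P[(P[:,2]>lo)&(P[:,2]<hi)&(P[:,0]>x[0])&(P[:,0]<x[1])&(P[:,1]>y[0])&(P[:,1]<y[1])]
def rect(S): return cv2.minAreaRect(S[:,:2].astype(np.float32))
def report(f):
    hsv=cv2.cvtColor(f["frame"],cv2.COLOR_BGR2HSV)
    blue=(hsv[...,0]>95)&(hsv[...,0]<125)&(hsv[...,1]>110)
    red=((hsv[...,0]<6)|(hsv[...,0]>174))&(hsv[...,1]>150)
    B=sel(f,164,176,(580,670),(-320,-240),blue)
    if len(B)>10: print("blank top",len(B),B[:,2].mean(),rect(B),cv2.minEnclosingCircle(B[:,:2].astype(np.float32)))
    S=sel(f,70,80,(570,680),(-110,-18)); print("sleeve top",len(S),S[:,2].mean() if len(S) else 0,rect(S))
    T=sel(f,14,26,(500,740),(-120,300)); print("board",len(T),rect(T))
    L=sel(f,168,184,(630,680),(20,170))
    if len(L)>10: print("bar",len(L),rect(L),L.mean(0))
    C=sel(f,155,195,(560,630),(100,260),red)
    if len(C)>5: print("catch",len(C),rect(C))
    return S
E
python3 - <<'E'
from h import *
import pickle
f=pickle.load(open("w1.pkl","rb"));report(f)
print(f["intrinsics"],f["dist_coeffs"])
for c in("scene","side"):
    print(c);report(vision.grab_frame(c))
# closer wrist look over the sleeve / blank
arm.goto([600,-150,290],down(-np.pi/2))
f=vision.grab_frame("wrist");print("wrist2");report(f);pickle.dump(f,open("w2.pkl","wb"));cv2.imwrite("pics/w2.png",f["frame"])
E
```

```text
blank top 261 169.38140546240538 ((616.9578857421875, -278.07928466796875), (21.904827117919922, 23.377342224121094), 2.3528733253479004) ((617.1023559570312, -277.8611755371094), 11.965035438537598)
sleeve top 1218 73.55115433119876 ((641.2833862304688, -52.37718963623047), (59.31399154663086, 61.309471130371094), 7.427430152893066)
board 12408 ((622.340087890625, 85.59544372558594), (160.6727294921875, 360.0117492675781), 8.027692794799805)
bar 1339 ((650.365966796875, 98.39491271972656), (19.01752281188965, 126.4212417602539), 7.988895893096924) [650.95481131  94.19726173 175.40153456]
catch 461 ((599.8792114257812, 150.31805419921875), (28.24853515625, 61.33309555053711), 76.54864501953125)
[[313.77871458   0.         255.23700017]
 [  0.         313.77871458 194.6793559 ]
 [  0.           0.           1.        ]] [-0.07268564  0.          0.          0.          0.        ]
scene
blank top 49 170.5616532209398 ((615.9728393554688, -279.3149719238281), (22.427242279052734, 21.7943058013916), 61.62031173706055) ((618.0181274414062, -280.3696594238281), 13.543475151062012)
sleeve 
[... 1102 characters left out ...]
((613.9072875976562, 184.1672821044922), (103.60617065429688, 57.329307556152344), 65.31465148925781)
wrist2
blank top 487 169.42613400426677 ((616.8443603515625, -277.84765625), (23.291107177734375, 23.300670623779297), 89.63541412353516) ((618.0250244140625, -276.54559326171875), 13.144980430603027)
sleeve top 2039 73.55047013076027 ((641.3308715820312, -52.45038986206055), (59.788333892822266, 60.814727783203125), 7.867257118225098)
board 16476 ((622.4403076171875, 81.705810546875), (160.73146057128906, 351.9048156738281), 8.08452320098877)
bar 1038 ((655.0128173828125, 63.42292022705078), (18.515974044799805, 56.51295471191406), 8.337327003479004) [655.51726937  58.21573661 175.21204894]
```

View pics/w2.png

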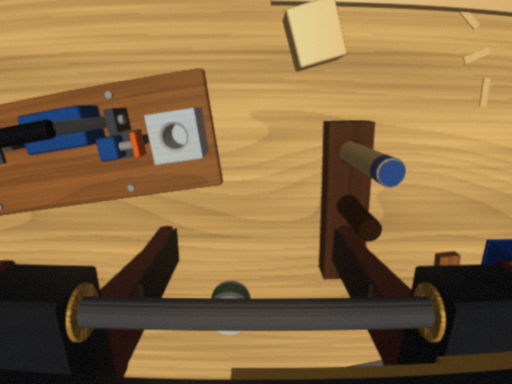

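Run:
```python
from h import *
import pickle
o=down(-np.pi/2)
arm.goto([617,-278,200],o)
arm.move_l([617,-278,121],rate=100)
f0=observe()["contact_force"]
arm.gripper_close(force=25)
s=observe();print(s["gripper_width"],s["finger_force"],s["contact_force"]-f0)
arm.move_l([617,-278,235],rate=100)
s=observe();print(s["gripper_width"],s["contact_force"]-f0)
arm.move_l([641.5,-52.5,235],rate=150)
arm.move_l([641.5,-52.5,196],rate=100)
s=observe();print(s["gripper_width"],s["contact_force"],s["tool_pos"],s["clock"])
for c in("wrist","side","scene"):
    f=vision.grab_frame(c);cv2.imwrite(f"pics/p_{c}.png",f["frame"]);pickle.dump(f,open(f"p_{c}.pkl","wb"))
    for r in trace("blank",c)[:1]:
        p=pts(f,r["mask"]);print(c,r["conf"],r["extent"])
        for z in range(70,250,20):
            k=p[(p[:,2]>z)&(p[:,2]<z+20)]
            if len(k)>3:print(z,len(k),k.mean(0).round(1))
a=cv2.resize(cv2.imread("pics/p_side.png")[110:230,240:340],None,fx=4,fy=4,interpolation=3)
b=cv2.resize(cv2.imread("pics/p_scene.png")[160:280,220:320],None,fx=4,fy=4,interpolation=3)
cv2.imwrite("pics/p.png",np.hstack([a,b]))
```

```text
27.541171741424826 24.994537572492845 [ 0.16868022  0.28327386 -1.05386972]
27.417386374331933 [-0.71092972 -0.36854225 -0.97997863]
27.55034233603319 [-0.86467127 -0.42557338 -0.9612481 ] [641.49242644 -52.82419249 195.95423108] 11.4333
wrist 0.67 [222.9, 180.3, 66.1, 121.0]
70 29 [648.  -56.6  83.8]
90 166 [652.9 -53.1 100.1]
110 214 [653.  -53.2 120.3]
130 265 [652.9 -53.4 140.4]
150 353 [652.8 -53.1 160.4]
170 468 [652.8 -53.2 180.6]
190 650 [652.7 -53.1 200.7]
210 849 [653.1 -53.1 220.2]
230 2590 [649.5 -53.2 241.6]
side 0.71 [288.0, 152.0, 14.3, 40.1]
90 32 [632.8 -56.1 101.7]
110 35 [633.3 -57.  119.9]
130 41 [634.1 -57.5 139.6]
150 45 [633.9 -58.8 159.5]
170 46 [633.5 -57.3 180.1]
190 34 [630.6 -58.  200.7]
210 31 [630.  -54.6 219.9]
230 55 [632.1 -53.4 241.4]
scene 0.47 [262.9, 208.7, 9.3, 29.3]
90 31 [646.8 -59.8 101.4]
110 28 [646.7 -59.6 119.9]
130 37 [646.4 -59.7 139.6]
150 33 [646.5 -59.5 160.3]
170 29 [648.9 -57.6 179.1]
190 26 [651.1 -56.6 200.2]
210 21 [651.2 -56.5 219.8]
230 12 [652.4 -56.6 235.5]
```

View pics/p.png

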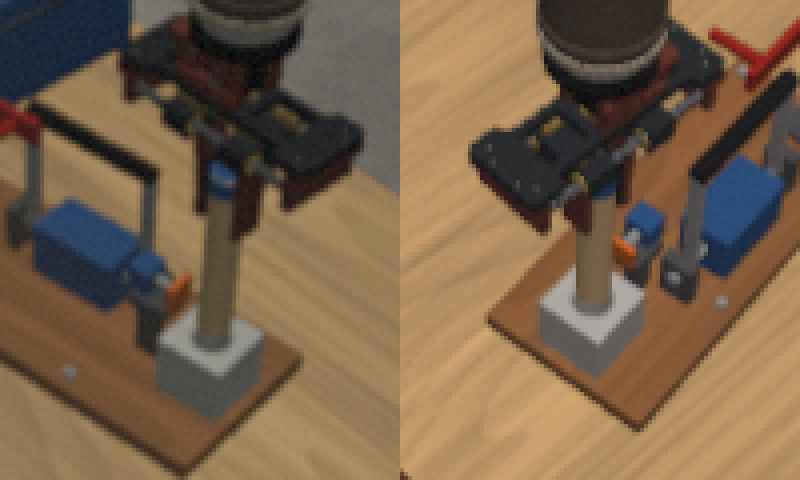

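Run:
```python
from h import *
f0=observe()["contact_force"]
z=196
while z>135:
    z=max(z-6,135)
    arm.move_l([641.3,-52.2,z],rate=60)
    s=observe();d=s["contact_force"]-f0
    print(z,s["tool_pos"].round(1),d.round(1),round(s["clock"],1))
    if abs(d[2])>20 or np.hypot(d[0],d[1])>20: break
```

```text
190 [641.  -52.  189.5] [-0.7 -0.9  0.6] 12.0
184 [641.  -52.1 183.5] [-0.9  0.6 -0.1] 12.2
178 [641.1 -52.1 177.5] [-0.9 -0.3  0.4] 12.5
172 [641.1 -52.1 171.6] [ 0.2 -0.4 -0.3] 12.7
166 [641.1 -52.2 165.5] [ 0.4 -0.8 -0.9] 13.0
160 [641.1 -52.1 159.5] [-0.3 -0.7  0.3] 13.2
154 [641.1 -52.1 153.5] [ 0.4 -0.3  0.3] 13.5
148 [641.2 -52.2 147.6] [-0.2 -0.5  0.3] 13.7
142 [641.2 -52.1 141.5] [-0.2 -0.8 -0.3] 14.0
136 [641.4 -52.2 135.7] [-0.6 -0.8  0.4] 14.2
135 [641.6 -52.3 135.6] [-1.4  0.8  5.9] 14.5
```

```bash
cat >> h.py <<'E'
YAW=np.radians(7.95); O=np.array([620.65,96.26])
def J(x,y,z):
    c,s=np.cos(YAW),np.sin(YAW)
    return [O[0]+c*x-s*y,O[1]+s*x+c*y,z]
def best(p,a):
    """of the two equal grasps, the one with the lesser turn of the arm"""
    q0=observe()["q"];c=[]
    for k in(a,a+np.pi,a-np.pi):
        q=arm.solve_ik(p,down(k))
        if q is not None:c.append((np.abs(np.array(q)-q0).max(),k,q))
    c=min(c,key=lambda t:t[0]);print("ik",c[1],np.round(c[2],2));return down(c[1])
E
python3 - <<'E'
from h import *
arm.let_go()
arm.move_l([641.3,-52.2,245],rate=150)
f=vision.grab_frame("side")
cv2.imwrite("pics/s.png",cv2.resize(f["frame"][110:230,210:330],None,fx=4,fy=4,interpolation=3))
p=J(-22,57,240); o=best(p,YAW+np.pi/2)
print(p); arm.goto(p,o)
f=vision.grab_frame("wrist");cv2.imwrite("pics/w3.png",f["frame"])
hsv=cv2.cvtColor(f["frame"],cv2.COLOR_BGR2HSV)
red=((hsv[...,0]<6)|(hsv[...,0]>174))&(hsv[...,1]>150)
C=sel(f,150,200,(540,660),(80,280),red)
c,s=np.cos(YAW),np.sin(YAW);D=C[:,:2]-O;Q=np.c_[D@[c,s],D@[-s,c],C[:,2]]
print(len(Q),Q.min(0),Q.max(0));r=Q[(Q[:,0]<-5)&(Q[:,0]>-45)];print("rod",len(r),r.mean(0),np.percentile(r,[2,98],axis=0))
s=observe();print(s["clock"],s["tool_pos"],s["gripper_width"])
E
```

```text
ik 4.851142655918239 [-0.96  0.49  0.91  1.66 -0.41  1.2  -1.39]
[np.float64(590.9778329104778), np.float64(149.6693858812426), 240]
2847 [-45.38951989  35.44145518 162.78796716] [ 12.35259065 145.69328842 184.8492833 ]
rod 656 [-24.00403518  59.81701505 175.62707026] [[-43.96918881  54.75389579 173.39126967]
 [ -5.72627301  64.77964357 177.43975697]]
17.3417 [591.58888248 147.05726775 240.21035107] 88.06088512057669
```

```bash
python3 -c "
import cv2,numpy as np
a=cv2.imread('pics/s.png')[:384,:];a=cv2.resize(a,(288,384*288//480));b=cv2.imread('pics/w3.png');c=np.zeros((384,800,3),np.uint8);c[:a.shape[0],:288]=a;c[:,288:]=b;cv2.imwrite('pics/sw.png',c)"
```

```text
(no output)
```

View pics/sw.png

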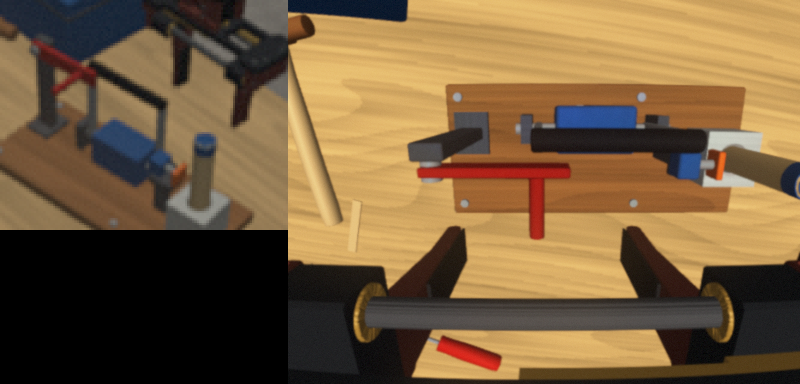

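Run:
```python
from h import *
o=down(4.851142655918239)
arm.move_l(J(-22,59.5,240),o)
arm.move_l(J(-22,59.5,151),rate=120)
f0=observe()["contact_force"]
arm.gripper_close(force=6)
s=observe();print(s["gripper_width"],s["finger_force"],(s["contact_force"]-f0).round(1))
for t in np.linspace(0.15,1.83,12):
    arm.move_l(J(-22,140-80*np.cos(t),170+80*np.sin(t)-19),rate=100)
    s=observe();d=s["contact_force"]-f0
    print(round(t,2),s["tool_pos"].round(),d.round(1),round(s["gripper_width"],1))
    if np.linalg.norm(d)>25: break
else:
    arm.let_go()
    p=s["tool_pos"]; arm.move_l([p[0],p[1],310],rate=150)
f=vision.grab_frame("wrist");cv2.imwrite("pics/w4.png",f["frame"])
f=vision.grab_frame("side");cv2.imwrite("pics/s4.png",f["frame"])
print(observe()["clock"])
```

```text
11.723561595124114 6.000958979129791 [ 0.   3.6 -0.1]
0.15 [590. 154. 163.] [-1.4  3.8 -1.1] 11.8
0.3 [590. 157. 175.] [-1.2  4.  -0.7] 12.1
0.46 [589. 161. 187.] [-2.   3.6 -0.5] 12.0
0.61 [589. 167. 197.] [-2.5  2.2 -0.4] 11.9
0.76 [588. 174. 207.] [-3.1 -1.6  2.2] 11.7
0.91 [587. 183. 216.] [-2.5 -3.7  4.7] 12.0
1.07 [586. 194. 223.] [-1.4 -3.6  5.5] 11.4
1.22 [584. 206. 228.] [-0.4 -0.6  4.9] 11.5
1.37 [582. 219. 231.] [-0.6 -0.3  5.5] 11.2
1.52 [580. 231. 232.] [1.7 1.6 4.5] 11.7
1.68 [578. 243. 231.] [1.9 2.6 3.6] 11.4
1.83 [577. 253. 228.] [3.1 2.6 2.5] 11.8
24.95
```

View pics/w4.png

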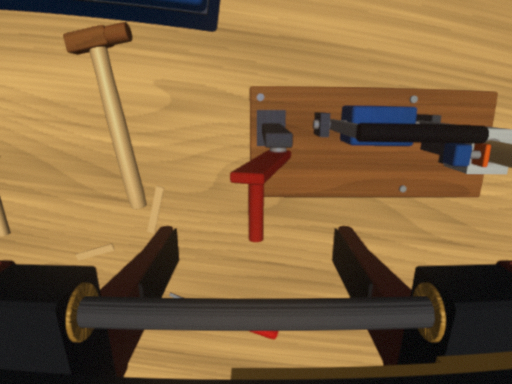

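Run:
```python
from h import *
p=J(30,0,310); o=best(p,YAW)
arm.goto(p,o)
arm.move_l(J(30,0,200),o,rate=150)
arm.move_l(J(30,0,151),rate=100)
f0=observe()["contact_force"]
arm.gripper_close(force=25)
s=observe();print(s["gripper_width"],s["finger_force"],(s["contact_force"]-f0).round(1),s["clock"])
c,sn=np.cos(YAW),np.sin(YAW)
for t in [.1,.2,.3,.4,.5,.6,.65,.68,.70,.71,.72,.73,.74]:
    arm.move_l(J(30-120*np.sin(t),0,50+120*np.cos(t)-19),rate=60)
    s=observe();d=s["contact_force"]-f0
    x=(s["tool_pos"][:2]-O)@[c,sn]
    print(t,"ang by tool",round(float(np.arcsin((30-x)/120)),3),"z",round(s["tool_pos"][2]+19,1),d.round(1),"pull",round(d[:2]@[c,sn],1),round(s["gripper_width"],1))
    if d[:2]@[c,sn]>24: break
for n in("side","scene"):
    f=vision.grab_frame(n);cv2.imwrite(f"pics/e_{n}.png",f["frame"])
f=vision.grab_frame("wrist");cv2.imwrite("pics/e_w.png",f["frame"])
a=cv2.resize(cv2.imread("pics/e_side.png")[100:220,210:310],None,fx=4,fy=4,interpolation=3)
b=cv2.resize(cv2.imread("pics/e_scene.png")[140:260,230:330],None,fx=4,fy=4,interpolation=3)
cv2.imwrite("pics/e.png",np.hstack([a,b]));print(observe()["clock"])
```

```text
ik -3.002838978056244 [-0.93  0.69  1.27  1.43 -0.66  1.49 -2.68]
17.167871255707986 25.000539422035217 [-6.   0.7  3.2] 28.5833
0.1 ang by tool 0.085 z 170.1 [ 5.3  0.3 -0.6] pull 5.3 17.5
0.2 ang by tool 0.18 z 169.0 [5.3 1.  4.8] pull 5.4 17.2
0.3 ang by tool 0.282 z 165.9 [4.8 1.4 5.2] pull 5.0 17.2
0.4 ang by tool 0.382 z 161.6 [3.6 1.7 5.2] pull 3.8 17.6
0.5 ang by tool 0.48 z 156.3 [5.  1.9 4.6] pull 5.2 17.3
0.6 ang by tool 0.573 z 150.3 [6.2 2.1 4.2] pull 6.4 17.0
0.65 ang by tool 0.617 z 147.0 [6.8 3.  5.9] pull 7.1 17.6
0.68 ang by tool 0.645 z 144.8 [7.2 3.4 5.8] pull 7.6 17.1
0.7 ang by tool 0.661 z 143.5 [7.7 2.9 6.8] pull 8.1 17.6
0.71 ang by tool 0.67 z 142.8 [6.9 2.5 6.7] pull 7.1 17.2
0.72 ang by tool 0.68 z 142.0 [7.  2.8 7.1] pull 7.3 17.1
0.73 ang by tool 0.689 z 141.2 [7.2 3.4 7. ] pull 7.6 17.1
0.74 ang by tool 0.699 z 140.4 [7.8 2.6 7.3] pull 8.1 17.4
32.5833
```

View pics/e.png

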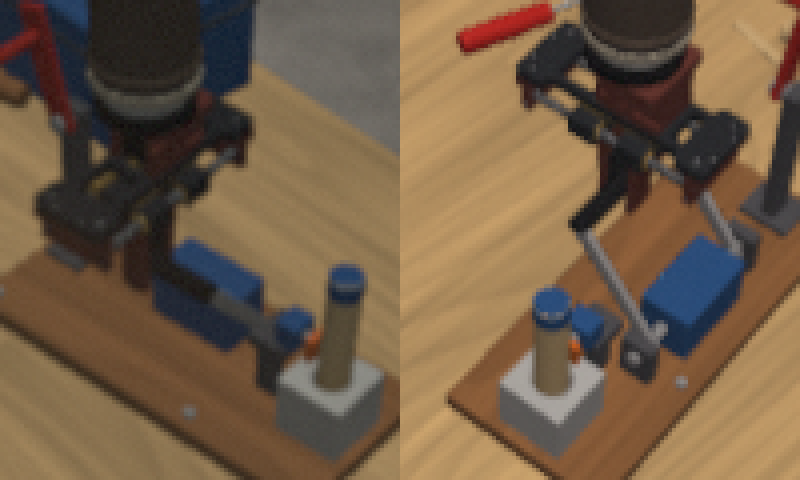

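Run:
```python
from h import *
f0=np.zeros(3);c,sn=np.cos(YAW),np.sin(YAW)
for t in np.arange(.75,.84,.01):
    arm.move_l(J(30-120*np.sin(t),0,max(50+120*np.cos(t),139.5)-19),rate=40)
    arm.pause(.1)
    s=observe();d=s["contact_force"]
    x=(s["tool_pos"][:2]-O)@[c,sn]
    print(round(t,2),round(float(np.arcsin((30-x)/120)),3),round(s["tool_pos"][2]+19,1),d.round(1),"pull",round(d[:2]@[c,sn],1),round(s["gripper_width"],1))
    if d[:2]@[c,sn]>20: break
arm.pause(.5);s=observe();print(s["contact_force"],s["tool_pos"],s["finger_force"],s["clock"])
f=vision.grab_frame("side");g=vision.grab_frame("scene")
a=cv2.resize(f["frame"][100:220,210:310],None,fx=4,fy=4,interpolation=3)
b=cv2.resize(g["frame"][140:260,230:330],None,fx=4,fy=4,interpolation=3)
cv2.imwrite("pics/e2.png",np.hstack([a,b]))
```

```text
0.75 0.696 140.8 [15.4  2.  -3.3] pull 15.5 17.1
0.76 0.699 140.6 [18.1  2.5 -6.7] pull 18.3 17.2
0.77 0.703 140.5 [ 21.5   3.9 -10.2] pull 21.8 17.0
[21.0564459   2.42203724 -9.76486596] [573.524012    89.96554285 121.44941453] 25.00084161758423 34.1333
```

View pics/e2.png

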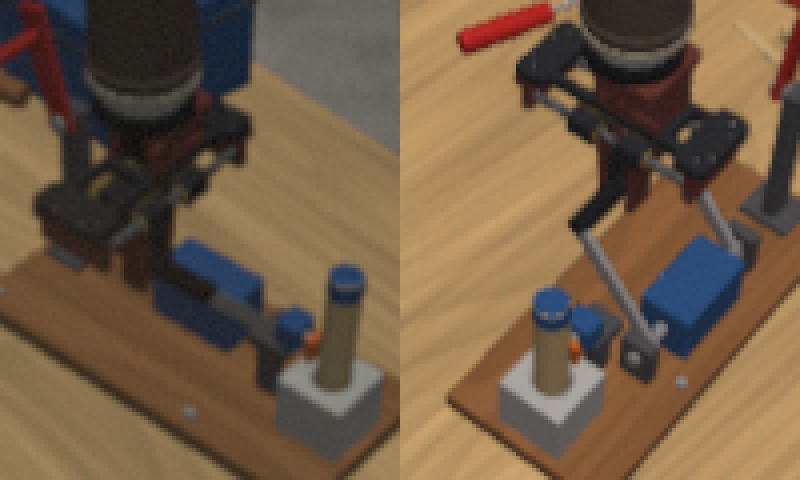

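The lever is at its stop: the tool-derived angle stays near 0.70 rad while the pull has risen to about 21 N. The pad touches the blank, the catch is up, and the fingers still hold the bar.

```bash
python3 -c "
from h import *
print(ticket.hand_in())"
```

```text
the job is handed in; nothing more can be done
None
```

I handed the job in at about 34 s of the 72 s limit: the blank is fully home in the sleeve, the catch is past upright, and the lever is held at its stop with the orange pad on the blank; the judge's result was not shown.

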